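# Unclip a ware tray and hold it level

## Robot

A 6-joint arm with a two-finger parallel gripper is mounted at the origin on a cart in front of the work surface, level with it; the furniture and walls round the work are solid. World frame = base frame: x ahead of the robot, y to its left, z up, the work surface at z = 0. Lengths are in m, angles in rad, forces in N, time in s.
With the tool pointing down it reaches from about 0.4 to 0.925 m from the base axis. Payload 12.5 kg.
Tool frame: the origin (TCP) lies at the very end of the fingers, on their centre line; the grasp point (between the pads) lies 19 mm behind it; z points along the fingers, y is the line along which they close (so a half turn about z gives the same grasp; the last joint's range is limited). The gripper opens to 95 mm and grips with 3 to 60 N. Pads are 20 mm wide; open, the fingers measure 119 mm over their backs; the gripper's body (75 mm by 180 mm) begins 59 mm behind the grasp point.
Start: joints at [-1.435, 0.491, 1.559, -0, 1.092, -0.106], TCP at [0.15, -0.607, 0.215] pointing down, gripper open.
Joint ranges: [-3.1, 3.1], [-0.84, 2.19], [0.05, 2.79], [-1.13, 4.28], [0.06, 2.93], [-2.69, 2.69]. Speed limits (rad/s): [2.22, 2.22, 2.79, 3.14, 3.14, 3.14].

## Interface

Orientations are given as [roll, pitch, yaw] about the fixed x, y, z axes, in that order (R = Rz(yaw) Ry(pitch) Rx(roll)).
In Python, from workcell import readout, vision, hand_in gives the robot as it stands.
- The arm moves only by the shell command python3 -m jog 'ROWS' [OPENING] [FORCE]. ROWS is JSON, a list of rows, each a list of 2 entries, a list of its own where there are three numbers: the shift along the tool's x, y, z in units of 30 mm (1.0 is 30 mm), then the turn, a rotation vector about the tool's x, y, z in units of 5 degrees (1.0 is 5 degrees). In form: [[[dx, dy, dz], [wx, wy, wz]], ...]. A call has 1 to 10 rows; each row shifts and turns the commanded pose from where the row before left it, along the tool's axes as they then stand; what a row does not reach is not made up. A row lasts 1/8 s, in which the tool goes at most 62.5 mm and 10.7 degrees, less where a joint would pass 70% of its speed; a pose out of reach is approached as far as the arm can. A call is refused whole if a number of a shift passes 1 or a number of a turn 1, either way. A call with a gripper value outside its range is refused whole. OPENING is the closure, from 0 (fully open) to 1 (shut), set as the call begins (- or left out, the last holds). The fingers move at their own pace and stop on an object; FORCE is the grip in N (left out, the last holds). Time passes only in rows, so rows that do not move let the fingers close. It gives the time, the measured TCP pose, the force, the opening and the grip force at its end, in the units of the state.
- readout.sense(): the state, without advancing time (a new reading comes with each control period).
- vision.grab_frame(name): name is "scene" or "top" or "wrist"; returns the picture (384x512x3 uint8, blue, green, red); there is no depth.
- vision.camera_params(name): a dict with "mtx" (3x3 intrinsics, pixels), "T" (4x4, takes a point from camera to world coordinates); the wrist camera has in their place "mount" (4x4, takes a point from camera to tool coordinates, whose origin is the TCP and whose axes are the flange's). Camera axes: x right, y down, z forward; pixel columns grow to the right and rows downward; lengths in m; the calibration is good to about 2 mm. A picture is of the moment at which its call begins: read the wrist's pose just before it. camera_params takes no time and is no camera call.
- hand_in(): hands the job in; it is judged then, once.
The state is a dict: "time": time; "joints": joint angles; "qvel": joint speeds; "joint_efforts": joint torques, N m; "tcp_pos": TCP position; "tcp_rot": TCP orientation; "contact_force": force on the tool from outside, world axes, zero at the start; "moment": the same for the moment, N m; "gripper_width": finger opening in m; "grip_force": force on a finger pad.
Only numpy, scipy, OpenCV 4.12 (cv2) and the standard library are available. Lean on these libraries where they do the work, as an engineer would, in place of code of your own. Each camera call takes 0.05 s, during which the arm holds its last target. There are 200 camera calls.

## Task

The small wooden ware tray with the bowl on it is locked onto its base board by two tall wing nuts. Turn both wing nuts a quarter turn anticlockwise, until their tongues lie right off the ends of the tray; then take the tray by its handle, lift it about 10 cm straight up off its base and finish holding it there, steady and level, with the bowl still standing untouched on it, so that the base can be wiped underneath. Do not put the tray down or let go, leave the wing nuts open, and do not disturb the slip jar, the wooden rib or the white plunger cutter nearby.

Things in the scene. Friction and masses are not known exactly. Their poses are not given: they have to be found in the camera images.
- ware_base: Plywood board, fixed to the worktop, 252 x 118 mm, top face 18 mm up. Origin: centre of its underside; x along its length, away from the robot, turned 0.35 to 0.8 rad to the right. Two cheeks 6 mm high along its long sides flank the tray. Nearby: a fixed brush jar 0.2 m high at x 0.49, y -0.055, and a chest 0.21 m high, front (with knobs) at x 0.71, y 0.1 to 0.33.
- near_clip (a joint): Turn of the wing nut at the base's -x end (nearer the robot), 108 mm from the base centre. 0 = wing and tongue lie along the base's length, the tongue overhanging the tray's end by 11 mm, 2 mm above it. Grows anticlockwise seen from above, stop at 1.6; the tongue (34 x 12 mm) is off the tray from 1.1. Starts at 0 to 0.3, stays where left, does not rise; friction 0.06 N m.
- far_clip (a joint): The same for the wing nut at the base's +x end (farther from the robot).
- near_clip_wing (a point): Centre of the near nut's flat steel wing, on the turning axis, 72 mm above the worktop. The wing is an upright plate 36 mm long, 9 mm thick and 24 mm high (60 to 84 mm above the worktop); its length is the x axis of this point. The tongue's top is 37 mm above the worktop.
- far_clip_wing (a point): The same point of the far nut's wing.
- ware_tray: Loose wooden tray, about 0.32 kg (the exact mass varies a little), board 170 x 104 x 12 mm, with 6 mm rims along its long sides and a steel bail handle across it lengthwise. Origin at the centre of its underside; x along its length and along the handle, z up. At the start its origin is at the base's top face, 18 mm above the worktop.
- tray_grip (a point): Middle of the wooden handle grip on the tray: a level bar along the tray's x axis, 80 mm long and 14 x 14 mm thick, centre 78 mm above the tray's underside (96 mm above the worktop at the start). Below it, to the bowl's rim, are 27 mm of free space under the bar. The bail's wires run from the bar's ends down and outward to 67 mm from the tray's middle.
- bowl: Small ceramic bowl, 67 mm across, 32 mm high, about 0.12 kg (the exact mass varies a little), standing loose on the tray under the handle. Origin at the centre of its underside, 12 mm above the tray's underside.
- slip_jar: Bystander: lidded glass jar of slip, 52 mm across, 70 mm high, standing to the right of the tray. Origin at the centre of its underside.
- rib: Bystander: wooden kidney rib, 49 x 82 x 8 mm, lying flat to the right of the brush jar. Origin at the centre of its underside.
- cutter: Bystander: small white plunger cutter, 36 mm across, 46 mm high, standing to the right of the tray. Origin at the centre of its underside.

How it is judged:
On the way:
1. both wing nuts are turned open while the tray still lies on its base (value of joint each of near_clip, far_clip above 1.2 rad and z of ware_tray in the frame of ware_base below 0.023 m), for 0.2 s.
At the end, for the whole second after the job is handed in: Both nuts past 1.2 rad; tray held by the fingers only, its underside 70 to 140 mm above the base's top, within 40 mm sideways of the base's middle, tilted under 0.1 rad, slower than 20 mm/s and 0.1 rad/s; bowl at rest on the tray's floor, tilted under 0.15 rad (value of joint each of near_clip, far_clip above 1.2 rad and z of ware_tray in the frame of ware_base between 0.088 and 0.158 m and horizontal distance between ware_tray and ware_base below 0.04 m and angle between ware_tray's own z axis and vertical below 0.1 rad and linear speed of each of ware_tray, bowl below 0.02 m/s and angular speed of ware_tray below 0.1 rad/s and contact force between the fingers and ware_tray above 1 N and contact force between ware_base and ware_tray below 0.1 N and contact force between bowl and ware_tray above 0.3 N and z of bowl in the frame of ware_tray between 0.009 and 0.016 m and angle between bowl's own z axis and vertical below 0.15 rad); the arm keeps its last pose, push and grip.
It fails at once if the bowl is touched by the arm or the fingers (contact force between any of the fingers, the arm and bowl above 0.5 N).
It fails at once if the tray or the bowl is tipped by more than 0.35 rad (angle between any of ware_tray, bowl's own z axis and vertical above 0.35 rad).
It fails at once if the jar, the rib or the cutter is moved by more than 20 mm (distance of any of slip_jar, rib, cutter from where it was at the start of the episode above 0.02 m).
It also fails if it takes over 70 s, if anything falls off the work surface, if the arm or the gripper's body presses on something with over 40 N, if the wrist force passes 120 N, or if a joint passes its speed limit or range.

## Working session

There is one attempt and no reset: what is moved stays moved. The work goes in short steps, Python scripts to look and compute and a shell command to move; the robot and the scene stay as the last step left them, time stands still between calls to the robot, and variables do not carry over. Pictures are saved under pics/ and viewed, at most 10 in all, crops included, and the job is handed in when it is done.

```bash
mkdir -p pics; ls; python3 - <<'E'
from workcell import readout, vision
import cv2,numpy as np
np.set_printoptions(precision=4,suppress=True)
print(readout.sense())
a=vision.grab_frame("scene");b=vision.grab_frame("top")
cv2.imwrite("pics/scene0.png",a);cv2.imwrite("pics/top0.png",b)
for n in("scene","top","wrist"):
    p=vision.camera_params(n);print(n,p)
E
```

```text
pics
{'time': 0.0, 'joints': array([-1.4346,  0.4916,  1.5594,  0.    ,  1.0917, -0.1056]), 'qvel': array([-0.0006, -0.0002, -0.0002, -0.0003, -0.0002, -0.0008]), 'joint_efforts': array([ -0.0009, -61.2639, -25.818 ,   0.0692,   0.0482,  -0.0001]), 'tcp_pos': array([ 0.1496, -0.6066,  0.2141]), 'tcp_rot': array([-3.1405, -0.0001,  0.2418]), 'contact_force': array([0.0605, 0.2081, 0.2696]), 'moment': array([-0.015 ,  0.0071, -0.0242]), 'grip_force': 0.0, 'gripper_width': 0.09536439369816094}
scene {'mtx': array([[488.8218,   0.    , 263.1282],
       [  0.    , 488.8218, 194.0861],
       [  0.    ,   0.    ,   1.    ]]), 'T': array([[-0.8645, -0.2928,  0.4086,  0.1007],
       [-0.5024,  0.5323, -0.6814,  0.7469],
       [-0.018 , -0.7943, -0.6073,  0.7158],
       [ 0.    ,  0.    ,  0.    ,  1.    ]])}
top {'mtx': array([[376.3537,   0.    , 258.6849],
       [  0.    , 376.3537, 195.823 ],
       [  0.    ,   0.    ,   1.    ]]), 'T': array([[ 0.0158, -0.9835,  0.1804,  0.3364],
       [-0.9998, -0.0138,  0.0126,  0.0494],
       [-0.0099, -0.1806, -0.9835,  1.0566],
       [ 0.    ,  0.    ,  0.    ,  1.    ]])}
wrist {'mtx': array([[286.3081,   0.    , 256.2603],
       [  0.    , 286.3081, 192.1957],
       [  0.    ,   0.    ,   1.    ]]), 'mount': array([[ 0.0007, -0.9674, -0.2534,  0.0718],
       [ 1.    ,  0.0005,  0.0009, -0.0002],
       [-0.0007, -0.2534,  0.9674, -0.1713],
       [ 0.    ,  0.    ,  0.    ,  1.    ]])}
```

View pics/scene0.png

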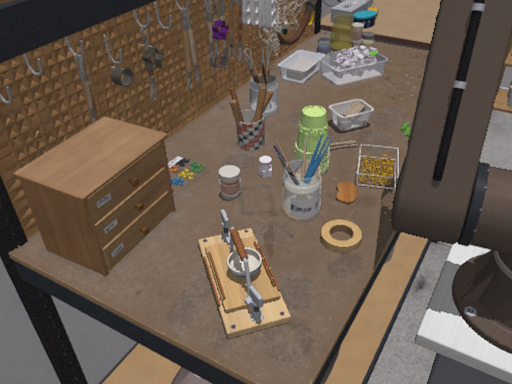

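View pics/top0.png

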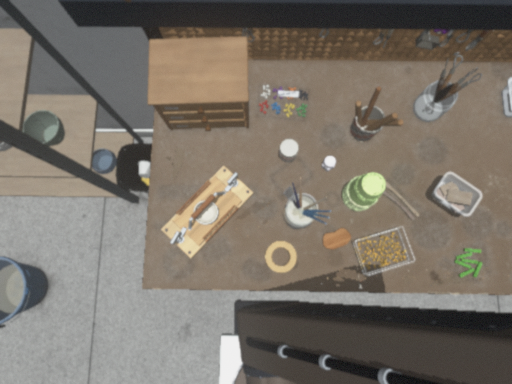

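The scene picture shows the tray board at about (243,278), with wings at about (228,225) and (253,300). The top picture has the board at about (208,211), the brush jar at (302,210) and the jar and cutter at (289,149) and (329,163). I'll enlarge both views.

```bash
cat > h.py <<'E'
import numpy as np,cv2
from workcell import readout,vision
from scipy.spatial.transform import Rotation as R
np.set_printoptions(precision=4,suppress=True)
def wristT(s):
    T=np.eye(4);T[:3,:3]=R.from_euler('xyz',s['tcp_rot']).as_matrix();T[:3,3]=s['tcp_pos'];return T@np.array(vision.camera_params('wrist')['mount'])
def ray(name,px,T=None):
    p=vision.camera_params(name);T=p['T'] if T is None else T
    d=T[:3,:3]@np.linalg.inv(p['mtx'])@np.array([px[0],px[1],1.]);return T[:3,3],d/np.linalg.norm(d)
def plane(name,px,z,T=None):
    o,d=ray(name,px,T);return o+d*(z-o[2])/d[2]
def tri(rays):
    A=sum(np.eye(3)-np.outer(d,d) for o,d in rays);b=sum((np.eye(3)-np.outer(d,d))@o for o,d in rays)
    x=np.linalg.solve(A,b);return x,[np.linalg.norm(np.cross(x-o,d)) for o,d in rays]
E
python3 - <<'E'
from h import *
a=cv2.imread("pics/scene0.png")[195:335,185:300];b=cv2.imread("pics/top0.png")[160:260,155:260]
a=cv2.resize(a,None,fx=4,fy=4,interpolation=2);b=cv2.resize(b,None,fx=3.2,fy=3.2,interpolation=2)
o=np.zeros((560,800,3),np.uint8);o[:560,:460]=a;o[:320,462:462+336]=b;cv2.imwrite("pics/crop0.png",o)
im=cv2.imread("pics/top0.png");h=cv2.cvtColor(im,cv2.COLOR_BGR2HSV)
print(h[178,222],h[230,170],h[245,193])
m=cv2.inRange(h,(10,60,150),(28,200,255));m[:,:150]=0;m[:160]=0;m[270:]=0;m[:,262:]=0
m=cv2.morphologyEx(m,cv2.MORPH_CLOSE,np.ones((3,3)))
c=max(cv2.findContours(m,0,2)[0],key=cv2.contourArea)
P=np.array([plane("top",q[0],0.018)[:2] for q in c],np.float32)
r=cv2.minAreaRect(P);print(r,cv2.boxPoints(r))
for n,px in dict(jar=(289,152),cut=(329,164),).items(): print(n,plane("top",px,0.05))
E
```

```text
[ 22  66 228] [ 21  69 221] [ 22  65 229]
((0.4845590889453888, 0.20604866743087769), (0.12116821110248566, 0.25405019521713257), 47.867671966552734) [[0.3497 0.2463]
 [0.5381 0.0759]
 [0.6194 0.1658]
 [0.431  0.3362]]
jar [ 0.646 -0.02   0.05 ]
cut [ 0.613  -0.1302  0.05  ]
```

View pics/crop0.png

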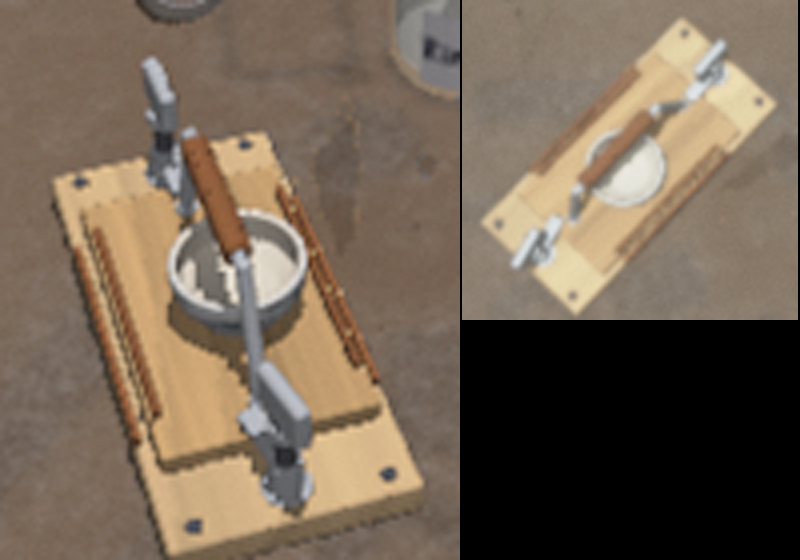

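The crop shows both wings as upright grey plates, near at crop (283,405) and far at (157,90), with tongues pointing at the tray. The base rectangle fits 121 x 254 mm at about (0.485, 0.206), yaw about -0.735, which matches the given size. I'll go over it for a close look with the wrist camera.

```bash
python3 -m jog '[[[0.5,-0.3,-0.6],[0,0,0]],[[0.95,-0.58,-0.6],[0,0,0]],[[0.95,-0.58,-0.6],[0,0,0]],[[0.95,-0.58,-0.6],[0,0,0]],[[0.95,-0.58,-0.3],[0,0,0]],[[0.95,-0.58,-0.3],[0,0,0]],[[0.95,-0.58,0],[0,0,0]],[[0.95,-0.58,0],[0,0,0]],[[0.95,-0.58,0],[0,0,0]],[[0.95,-0.58,0],[0,0,0]]]' 0
python3 -m jog '[[[0.95,-0.6,0],[0,0,0]],[[0.95,-0.6,0],[0,0,0]],[[0.95,-0.6,0],[0,0,-0.5]],[[0.3,-0.8,0],[0,0,0]],[[0.3,-0.9,0],[0,0,0]],[[0.3,-0.9,0],[0,0,0]],[[0.3,-0.9,0],[0,0,0]],[[0.3,-0.9,0],[0,0,0]],[[0.3,-0.9,0],[0,0,0]],[[0.3,-0.9,0],[0,0,0]]]'
```

```text
time: 1.35
tcp_pos: [0.3746, -0.3792, 0.3059]
tcp_rot: [3.141, -0.001, 0.242]
contact_force: [0.1, 0.3, -0.5]
gripper_width: 0.0951
grip_force: 0.0
time: 2.6
tcp_pos: [0.4514, -0.1101, 0.3057]
tcp_rot: [3.141, -0.001, 0.286]
contact_force: [0.4, -1.0, 0.0]
gripper_width: 0.0949
grip_force: 0.0
```

```bash
python3 -m jog '[[[0.4,-1,0.1],[0,0,0]],[[0.4,-1,0.1],[0,0,0]],[[0.4,-1,0.1],[0,0,0]],[[0.4,-1,0.2],[0,0,0]],[[0.4,-1,0.2],[0,0,0]],[[0.4,-1,0.2],[0,0,0]],[[0.4,-1,0.3],[0,0,0]],[[0.4,-1,0.3],[0,0,0]],[[0.4,-0.8,0.3],[0,0,0]],[[0,0,0],[0,0,-1]]]'
python3 -m jog '[[[0,0,0],[0,0,-1]],[[0,0,0],[0,0,-1]],[[0,0,0],[0,0,-1]],[[0,0,0],[0,0,-1]],[[0,0,0],[0,0,-1]],[[0,0,0],[0,0,-1]],[[0,0,0],[0,0,-1]],[[0,0,0],[0,0,-1]],[[0,0,0],[0,0,-1]],[[0,0,0],[0,0,-1]]]' 0.5
python3 -m jog '[[[0,0,0],[0,0,-1]],[[0,0,0],[0,0,-1]],[[0,0,0],[0,0,-1]],[[0,0,0],[0,0,-1]],[[0,0,0],[0,0,-1]],[[0,0,0],[0,0,-1]],[[0,0,0],[0,0,-1]],[[0,0,0],[0,0,-1]],[[0,0,0],[0,0,-1]],[[0,0,0],[0,0,-1]]]'
python3 -m jog '[[[0,0,0],[0,0,-1]],[[0,0,0],[0,0,-1]],[[0,0,0],[0,0,-1]],[[0,0,0],[0,0,0]],[[0,0,0],[0,0,0]]]'
python3 - <<'E'
from h import *
s=readout.sense();a=vision.grab_frame("wrist");cv2.imwrite("pics/w1.png",a);np.save("w1.npy",wristT(s));print(s['joints'],wristT(s)[:3,3])
E
```

```text
time: 3.85
tcp_pos: [0.4803, 0.1739, 0.251]
tcp_rot: [-3.141, 0.0, 0.377]
contact_force: [0.3, -0.7, -0.1]
gripper_width: 0.0947
grip_force: 0.0
time: 5.1
tcp_pos: [0.4804, 0.1725, 0.2517]
tcp_rot: [3.141, -0.001, 1.249]
contact_force: [0.5, -0.6, 0.3]
gripper_width: 0.0479
grip_force: 0.0
time: 6.35
tcp_pos: [0.4804, 0.1725, 0.2518]
tcp_rot: [3.141, 0.0, 2.121]
contact_force: [0.9, 0.1, -0.7]
gripper_width: 0.0475
grip_force: 0.0
time: 6.98
tcp_pos: [0.4808, 0.1721, 0.2512]
tcp_rot: [3.141, 0.0, 2.378]
contact_force: [0.4, 0.7, -0.4]
gripper_width: 0.0474
grip_force: 0.0
[ 0.2144  0.2888  1.7858 -0.0001  1.0663 -0.593 ] [0.4301 0.2216 0.4225]
```

View pics/w1.png

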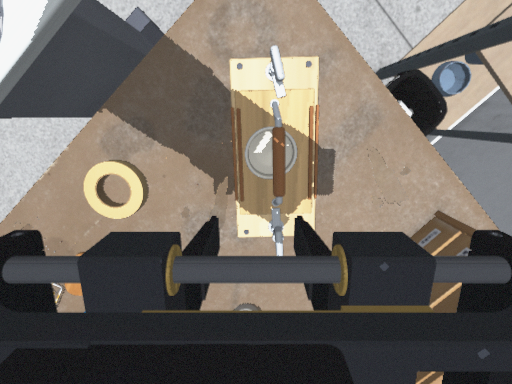

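The wrist view has the near wing at about (277,65), the handle bar at (279,160) and the far wing at about (279,225 and below), partly hidden by the gripper. I'll shift towards the far end for a second view.

```bash
python3 -m jog '[[[-0.8,0.5,0],[0,0,0]],[[-0.9,0.5,0],[0,0,0]],[[-0.8,0,0],[0,0,0]],[[0,0,0],[0,0,0]],[[0,0,0],[0,0,0]]]'
python3 - <<'E'
from h import *
s=readout.sense();a=vision.grab_frame("wrist");cv2.imwrite("pics/w2.png",a);np.save("w2.npy",wristT(s))
b=cv2.imread("pics/w1.png")
A=cv2.resize(b[30:260,215:335],None,fx=2.6,fy=2.6,interpolation=2);B=cv2.resize(a[0:230,195:315],None,fx=2.6,fy=2.6,interpolation=2)
cv2.imwrite("pics/w12.png",np.hstack([A,B]));print(A.shape)
E
```

```text
time: 7.65
tcp_pos: [0.5554, 0.1416, 0.2506]
tcp_rot: [-3.141, -0.0, 2.379]
contact_force: [0.4, 0.9, 0.4]
gripper_width: 0.0473
grip_force: 0.0
(598, 312, 3)
```

View pics/w12.png

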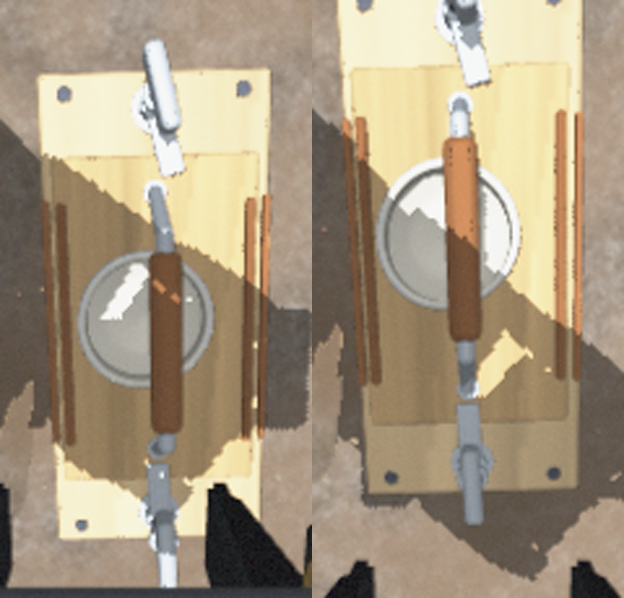

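The left half is view 1, with the near wing top from crop (153,43) to (170,126) and the bar from (165,253) to (166,432). The right half is view 2, with the bar from (148,138) to (150,340) and the far wing from (157,448) to (162,522), taking 312 off the columns.

```bash
cat > m.py <<'E'
from h import *
T1,T2=np.load("w1.npy"),np.load("w2.npy")
f=lambda c,o,k:np.array([(c[0]+.5)/k-.5+o[0],(c[1]+.5)/k-.5+o[1]])
p1=lambda c:f(c,(215,30),2.6); p2=lambda c:f(c,(195,0),2.6); ps=lambda c:f(c,(185,195),4); pt=lambda c:f((c[0]-462,c[1]),(155,160),3.2)
r1=lambda c:ray("wrist",p1(c),T1); r2=lambda c:ray("wrist",p2(c),T2)
for n,a,b in (("bar near",(165,253),(148,138)),("bar far",(166,432),(150,340)),("far wing in",(161,505),(157,448))): print(n,*tri([r1(a),r2(b)]))
yaw=lambda a,b:np.arctan2(*(b-a)[1::-1])
def W(n,a,b,z,g): A,B=g(a,z),g(b,z); print(n,(A+B)/2,yaw(A,B),np.linalg.norm(A-B))
g1=lambda c,z:plane("wrist",p1(c),z,T1); g2=lambda c,z:plane("wrist",p2(c),z,T2)
W("near wing",(153,43),(170,126),.084,g1); W("far wing",(162,522),(157,448),.084,g2)
W("bar1",(165,253),(166,432),.103,g1);W("bar2",(148,138),(150,340),.103,g2)
C=np.array([g1(c,.018) for c in ((38,73),(270,68),(265,536),(62,540))]);print("base",C.mean(0),yaw(C[0],C[3]),yaw(C[1],C[2]),np.linalg.norm(C-np.roll(C,1,0),axis=1))
print("near wing tri w1+scene",tri([r1((161,85)),ray("scene",ps((285,392)))]))
print("far wing tri w2+scene",tri([r2((160,485)),ray("scene",ps((153,84)))]))
E
python3 m.py
```

```text
bar near [0.4545 0.2318 0.0987] [np.float64(0.00012413126792790218), np.float64(0.0001241312679278956)]
bar far [0.512  0.1785 0.1012] [np.float64(0.000497366712864294), np.float64(0.0004973667128642625)]
far wing in [0.5551 0.1411 0.0435] [np.float64(0.0005523030720238351), np.float64(0.0005523030720238842)]
near wing [0.4039 0.2777 0.084 ] -0.5271409753754118 0.033122406682956476
far wing [0.5632 0.1346 0.084 ] 2.4452337838932667 0.0355857072029429
bar1 [0.483  0.2054 0.103 ] -0.7374960923559598 0.07776773666735988
bar2 [0.4835 0.2048 0.103 ] -0.7551010465503063 0.07763420089336456
base [0.4855 0.2069 0.018 ] -0.7307301354553499 -0.7190408053058754 [0.252  0.1159 0.2519 0.1189]
near wing tri w1+scene (array([0.4023, 0.2776, 0.0795]), [np.float64(0.0012339533696199524), np.float64(0.0012339533696200057)])
far wing tri w2+scene (array([0.5643, 0.1343, 0.0792]), [np.float64(0.00030224374126980276), np.float64(0.0003022437412696608)])
```

Everything agrees: bar middle (0.483, 0.205) at z about 0.1, wing tops at z about 0.08, and clip angles about 0.21 (near) and 0.04 (far). I'll do the far nut first.

```bash
python3 -m jog '[[[-0.38,0,0.5],[0,0,-0.76]],[[0,0,0.9],[0,0,0]],[[0,0,0.9],[0,0,0]],[[0,0,0.9],[0,0,0]],[[0,0,0.9],[0,0,0]],[[0,0,0.5],[0,0,0]],[[0,0,0],[0,0,0]],[[0,0,0],[0,0,0]]]'
```

```text
time: 8.7
tcp_pos: [0.5647, 0.134, 0.1136]
tcp_rot: [3.141, 0.001, 2.446]
contact_force: [0.7, -0.3, 0.4]
gripper_width: 0.0475
grip_force: 0.0
```

```bash
python3 -m jog '[[[0,0,0.6],[0,0,0]],[[0,0,0.6],[0,0,0]],[[0,0,0.5],[0,0,0]],[[0,0,0.25],[0,0,0]],[[0,0,0],[0,0,0]],[[0,0,0],[0,0,0]]]'
python3 -m jog '[[[0,0,0],[0,0,0]],[[0,0,0],[0,0,0]],[[0,0,0],[0,0,0]],[[0,0,0],[0,0,0]],[[0,0,0],[0,0,0]],[[0,0,0],[0,0,0]]]' 1 25
```

```text
time: 9.45
tcp_pos: [0.5646, 0.1339, 0.0546]
tcp_rot: [3.141, 0.001, 2.446]
contact_force: [-0.0, -0.3, 0.3]
gripper_width: 0.0475
grip_force: 0.0
time: 10.2
tcp_pos: [0.5638, 0.1333, 0.0541]
tcp_rot: [-3.14, -0.0, 2.446]
contact_force: [-2.7, -4.2, 3.0]
gripper_width: 0.0147
grip_force: 25.0
```

```bash
python3 -m jog '[[[0,0,0],[0,0,0]],[[0,0,0],[0,0,0]],[[0,0,0],[0,0,0]]]'
python3 - <<'E'
from h import *
s=readout.sense();print(s);a=vision.grab_frame("wrist");b=vision.grab_frame("scene")
cv2.imwrite("pics/g1.png",np.hstack([cv2.resize(a[100:300,156:356],None,fx=2,fy=2,interpolation=2),cv2.resize(b[170:310,180:320],(400,400),interpolation=2)]))
E
```

```text
time: 10.58
tcp_pos: [0.5638, 0.1333, 0.0541]
tcp_rot: [-3.14, -0.0, 2.446]
contact_force: [-2.1, -3.7, 2.4]
gripper_width: 0.0152
grip_force: 25.0
{'time': 10.575, 'joints': array([ 0.1185,  0.6325,  1.8171, -0.0011,  0.6934, -0.7562]), 'qvel': array([ 0.0014, -0.0006,  0.0005, -0.0027, -0.0009,  0.0007]), 'joint_efforts': array([  2.1463, -60.303 , -18.2972,   0.7555,  -0.7279,   0.0274]), 'tcp_pos': array([0.5638, 0.1333, 0.0541]), 'tcp_rot': array([-3.1401, -0.0004,  2.4464]), 'contact_force': array([-2.1237, -3.6993,  2.4419]), 'moment': array([-0.7709,  0.2879, -0.0211]), 'grip_force': 25.00041961669922, 'gripper_width': 0.015239166219937095}
```

View pics/g1.png

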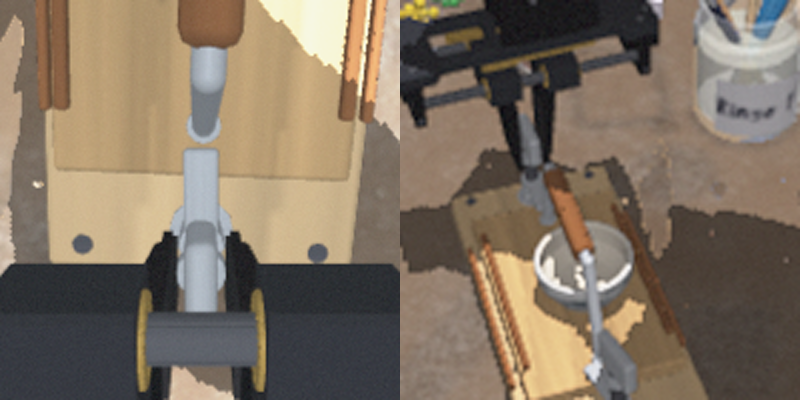

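The fingers hold the far wing, aligned with it, in wrist crop about (205,270). I'll turn it.

```bash
python3 -m jog '[[[0,0,0],[0,0,-0.8]],[[0,0,0],[0,0,-0.8]],[[0,0,0],[0,0,-0.8]],[[0,0,0],[0,0,-0.8]],[[0,0,0],[0,0,-0.8]],[[0,0,0],[0,0,-0.8]],[[0,0,0],[0,0,-0.8]],[[0,0,0],[0,0,-0.8]],[[0,0,0],[0,0,-0.8]],[[0,0,0],[0,0,-0.8]]]'
python3 -m jog '[[[0,0,0],[0,0,-0.8]],[[0,0,0],[0,0,-0.8]],[[0,0,0],[0,0,-0.8]],[[0,0,0],[0,0,-0.8]],[[0,0,0],[0,0,-0.8]],[[0,0,0],[0,0,-0.8]],[[0,0,0],[0,0,-0.8]],[[0,0,0],[0,0,-0.8]],[[0,0,0],[0,0,-0.8]],[[0,0,0],[0,0,-0.8]]]'
python3 -m jog '[[[0,0,0],[0,0,-0.7]],[[0,0,0],[0,0,0]],[[0,0,0],[0,0,0]]]'
```

```text
time: 11.92
tcp_pos: [0.5638, 0.1334, 0.0541]
tcp_rot: [-3.141, -0.001, -3.137]
contact_force: [-2.0, -4.0, 2.2]
gripper_width: 0.0147
grip_force: 25.0
time: 13.18
tcp_pos: [0.5638, 0.1335, 0.0541]
tcp_rot: [3.141, -0.001, -2.439]
contact_force: [-2.4, -2.3, 2.6]
gripper_width: 0.0147
grip_force: 25.0
time: 13.55
tcp_pos: [0.5638, 0.1336, 0.0541]
tcp_rot: [3.141, -0.001, -2.381]
contact_force: [-3.6, -2.9, 3.9]
gripper_width: 0.0149
grip_force: 25.0
```

```bash
python3 -m jog '[[[0,0,0],[0,0,0]],[[0,0,0],[0,0,0]],[[0,0,0],[0,0,0]],[[0,0,-0.4],[0,0,0]],[[0,0,-0.7],[0,0,0]],[[0,0,-0.9],[0,0,0]],[[0,0,-0.9],[0,0,0]],[[0,0,-0.9],[0,0,0]],[[0,0,-0.6],[0,0,0]],[[0,0,0],[0,0,0]]]' 0.65
python3 - <<'E'
from h import *
s=readout.sense();a=vision.grab_frame("wrist");np.save("w3.npy",wristT(s));cv2.imwrite("pics/w3.png",a)
Y=s['tcp_rot'][2];c,n=np.cos(Y),np.sin(Y)
print(s['tcp_pos'],Y,s['gripper_width'])
E
```

```text
time: 14.8
tcp_pos: [0.5648, 0.134, 0.1879]
tcp_rot: [-3.14, 0.003, -2.38]
contact_force: [0.0, -0.4, 0.3]
gripper_width: 0.0334
grip_force: 0.0
[0.5648 0.134  0.1879] -2.3797352510112484 0.0334465587091937
```

View pics/w3.png

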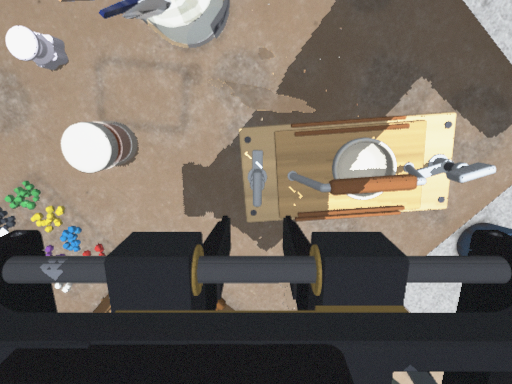

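The far nut's tongue now lies across the base at about (257,180), clear of the tray. Now over to the near nut.

```bash
python3 -m jog '[[[0.07,0.9,0],[0,0,0]],[[0.07,0.9,0],[0,0,0]],[[0.07,0.9,0],[0,0,0]],[[0.07,0.9,0],[0,0,0]],[[0.07,0.9,0],[0,0,0]],[[0.07,0.9,0],[0,0,0]],[[0.07,0.9,0],[0,0,0]],[[0.08,0.9,0],[0,0,0]],[[0,0,0],[0,0,1]],[[0,0,0],[0,0,1]]]' 0.5
python3 -m jog '[[[0,0,0],[0,0,1]],[[0,0,0],[0,0,1]],[[0,0,0],[0,0,1]],[[0,0,0],[0,0,1]],[[0,0,0],[0,0,1]],[[0,0,0],[0,0,1]],[[0,0,0],[0,0,1]],[[0,0,0],[0,0,1]],[[0,0,0],[0,0,1]],[[0,0,0],[0,0,1]]]'
python3 -m jog '[[[0,0,0.5],[0,0,1]],[[0,0,0.5],[0,0,1]],[[0,0,0.5],[0,0,0.8]],[[0,0,0.5],[0,0,0]],[[0,0,0],[0,0,0]],[[0,0,0],[0,0,0]]]'
```

```text
time: 16.1
tcp_pos: [0.4011, 0.2789, 0.1854]
tcp_rot: [3.141, -0.002, -2.556]
contact_force: [-0.1, 0.1, -0.2]
gripper_width: 0.0476
grip_force: 0.0
time: 17.35
tcp_pos: [0.4013, 0.2786, 0.1853]
tcp_rot: [-3.14, -0.001, 2.854]
contact_force: [-0.3, -0.9, -0.5]
gripper_width: 0.0476
grip_force: 0.0
time: 18.1
tcp_pos: [0.4023, 0.2786, 0.1263]
tcp_rot: [-3.141, -0.0, 2.612]
contact_force: [0.5, -0.6, -0.1]
gripper_width: 0.0475
grip_force: 0.0
```

```bash
python3 -m jog '[[[-0.04,0,0.6],[0,0,0]],[[0,0,0.7],[0,0,0]],[[0,0,0.6],[0,0,0]],[[0,0,0.4],[0,0,0]],[[0,0,0.1],[0,0,0]],[[0,0,0],[0,0,0]],[[0,0,0],[0,0,0]]]'
python3 -m jog '[[[0,0,0],[0,0,0]],[[0,0,0],[0,0,0]],[[0,0,0],[0,0,0]],[[0,0,0],[0,0,0]],[[0,0,0],[0,0,0]],[[0,0,0],[0,0,0]],[[0,0,0],[0,0,0]]]' 1 25
```

```text
time: 18.98
tcp_pos: [0.4041, 0.2779, 0.0546]
tcp_rot: [3.141, 0.001, 2.612]
contact_force: [0.2, -0.6, 0.1]
gripper_width: 0.0477
grip_force: 0.0
time: 19.85
tcp_pos: [0.404, 0.2778, 0.0541]
tcp_rot: [3.141, 0.0, 2.612]
contact_force: [0.4, 1.3, 1.6]
gripper_width: 0.0148
grip_force: 25.0
```

```bash
python3 -m jog '[[[0,0,0],[0,0,-0.8]],[[0,0,0],[0,0,-0.8]],[[0,0,0],[0,0,-0.8]],[[0,0,0],[0,0,-0.8]],[[0,0,0],[0,0,-0.8]],[[0,0,0],[0,0,-0.8]],[[0,0,0],[0,0,-0.8]],[[0,0,0],[0,0,-0.8]],[[0,0,0],[0,0,-0.8]],[[0,0,0],[0,0,-0.8]]]'
python3 -m jog '[[[0,0,0],[0,0,-0.8]],[[0,0,0],[0,0,-0.8]],[[0,0,0],[0,0,-0.8]],[[0,0,0],[0,0,-0.8]],[[0,0,0],[0,0,-0.8]],[[0,0,0],[0,0,-0.8]],[[0,0,0],[0,0,-0.8]],[[0,0,0],[0,0,-0.8]],[[0,0,0],[0,0,-0.5]],[[0,0,0],[0,0,0]]]'
python3 -m jog '[[[0,0,0],[0,0,0]],[[0,0,0],[0,0,0]],[[0,0,0],[0,0,0]],[[0,0,-0.4],[0,0,0]],[[0,0,-0.7],[0,0,0]],[[0,0,-0.9],[0,0,0]],[[0,0,-0.9],[0,0,0]],[[0,0,-0.9],[0,0,0]],[[0,0,-0.3],[0,0,0]],[[0,0,0],[0,0,0]]]' 0.65
```

```text
time: 21.1
tcp_pos: [0.4041, 0.2782, 0.0541]
tcp_rot: [3.141, 0.001, -2.971]
contact_force: [0.7, 6.5, -1.1]
gripper_width: 0.015
grip_force: 25.0
time: 22.35
tcp_pos: [0.4039, 0.2785, 0.0541]
tcp_rot: [3.141, 0.001, -2.371]
contact_force: [-2.2, 9.6, -0.2]
gripper_width: 0.0147
grip_force: 25.0
time: 23.6
tcp_pos: [0.4039, 0.2777, 0.1774]
tcp_rot: [-3.141, 0.001, -2.371]
contact_force: [0.9, -0.2, -0.5]
gripper_width: 0.0333
grip_force: 0.0
```

```bash
python3 -m jog '[[[-0.05,-0.9,0],[0,0,0]],[[-0.05,-0.9,0],[0,0,0]],[[-0.05,-0.9,0],[0,0,0]],[[-0.05,-0.88,0],[0,0,0]],[[0,0,0],[0,0,1]],[[0,0,0],[0,0,1]],[[0,0,0],[0,0,1]],[[0,0,0],[0,0,1]],[[0,0,0],[0,0,1]],[[0,0,0],[0,0,1]]]' 0.4
python3 -m jog '[[[0,0,0],[0,0,1]],[[0,0,0],[0,0,1]],[[0,0,0],[0,0,1]],[[0,0,0],[0,0,1]],[[0,0,0],[0,0,1]],[[0,0,0],[0,0,1]],[[0,0,0],[0,0,1]],[[0,0,0],[0,0,1]],[[0,0,0],[0,0,1]],[[0,0,0],[0,0,1]]]'
python3 -m jog '[[[0,0,0],[0,0,1]],[[0,0,0],[0,0,0.25]],[[0,0,0],[0,0,0]],[[0,0,0],[0,0,0]]]'
python3 - <<'E'
from h import *
s=readout.sense();a=vision.grab_frame("wrist");np.save("w4.npy",wristT(s));b=vision.grab_frame("scene")
cv2.imwrite("pics/g4.png",np.hstack([cv2.resize(a[0:300,156:356],None,fx=1.8,fy=1.8,interpolation=2),cv2.resize(b[190:340,180:288],(389,540),interpolation=2)]))
E
```

```text
time: 24.85
tcp_pos: [0.4825, 0.2047, 0.1758]
tcp_rot: [-3.141, -0.002, -2.898]
contact_force: [0.0, 0.4, -0.0]
gripper_width: 0.0567
grip_force: 0.0
time: 26.1
tcp_pos: [0.4825, 0.2047, 0.1758]
tcp_rot: [-3.14, -0.001, 2.513]
contact_force: [-0.1, 0.6, -0.2]
gripper_width: 0.057
grip_force: 0.0
time: 26.6
tcp_pos: [0.4829, 0.2048, 0.1768]
tcp_rot: [-3.141, -0.0, 2.408]
contact_force: [-0.4, -0.3, 0.2]
gripper_width: 0.0571
grip_force: 0.0
```

View pics/g4.png

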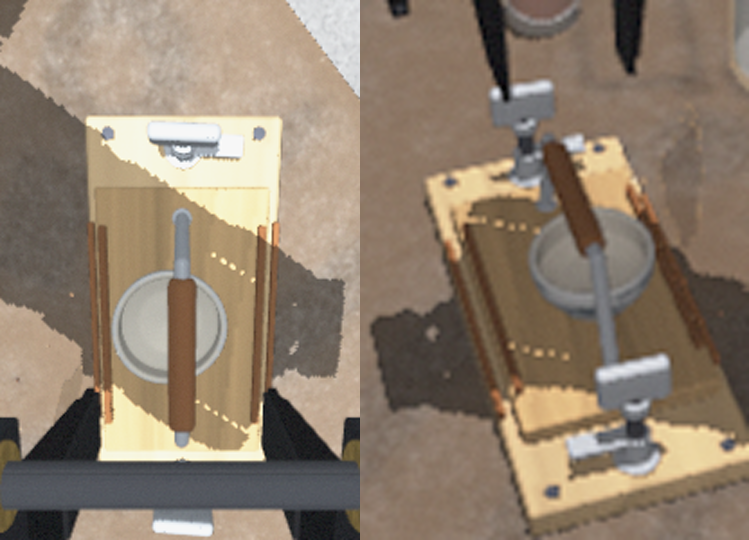

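Both wings and tongues now lie across the base, clear of the tray, and the bowl sits undisturbed under the bar. I'll descend and grip.

```bash
python3 -m jog '[[[0,0,0.6],[0,0,0]],[[0,0,0.8],[0,0,0]],[[0,0,0.8],[0,0,0]],[[0,0,0.6],[0,0,0]],[[0,0,0.35],[0,0,0]],[[0,0,0.1],[0,0,0]],[[0,0,0],[0,0,0]],[[0,0,0],[0,0,0]]]'
python3 -m jog '[[[0,0,0],[0,0,0]],[[0,0,0],[0,0,0]],[[0,0,0],[0,0,0]],[[0,0,0],[0,0,0]],[[0,0,0],[0,0,0]],[[0,0,0],[0,0,0]],[[0,0,0],[0,0,0]],[[0,0,0],[0,0,0]]]' 1 45
```

```text
time: 27.7
tcp_pos: [0.4833, 0.205, 0.0802]
tcp_rot: [3.141, 0.001, 2.407]
contact_force: [-0.1, -1.1, -0.5]
gripper_width: 0.0572
grip_force: 0.0
time: 28.7
tcp_pos: [0.4831, 0.2049, 0.0795]
tcp_rot: [3.142, 0.0, 2.407]
contact_force: [1.7, -0.4, -2.1]
gripper_width: 0.0142
grip_force: 45.0
```

Gripped, with a 14 mm bar reading. I'll lift slowly by 100 mm, which is 3.35 units.

```bash
python3 -m jog '[[[0,0,-0.1],[0,0,0]],[[0,0,-0.15],[0,0,0]],[[0,0,-0.2],[0,0,0]],[[0,0,-0.2],[0,0,0]],[[0,0,-0.2],[0,0,0]],[[0,0,-0.2],[0,0,0]],[[0,0,-0.2],[0,0,0]],[[0,0,-0.2],[0,0,0]],[[0,0,-0.2],[0,0,0]],[[0,0,-0.2],[0,0,0]]]'
python3 -m jog '[[[0,0,-0.2],[0,0,0]],[[0,0,-0.2],[0,0,0]],[[0,0,-0.2],[0,0,0]],[[0,0,-0.2],[0,0,0]],[[0,0,-0.2],[0,0,0]],[[0,0,-0.2],[0,0,0]],[[0,0,-0.15],[0,0,0]],[[0,0,-0.1],[0,0,0]],[[0,0,-0.05],[0,0,0]],[[0,0,0],[0,0,0]]]'
python3 -m jog '[[[0,0,-0.1],[0,0,0]],[[0,0,-0.05],[0,0,0]],[[0,0,0],[0,0,0]],[[0,0,0],[0,0,0]],[[0,0,0],[0,0,0]],[[0,0,0],[0,0,0]]]'
python3 - <<'E'
from h import *
a=vision.grab_frame("wrist");b=vision.grab_frame("scene")
cv2.imwrite("pics/g5.png",np.hstack([cv2.resize(a[0:300,156:356],None,fx=1.8,fy=1.8,interpolation=2),cv2.resize(b[150:330,170:300],(390,540),interpolation=2)]))
E
```

```text
time: 29.95
tcp_pos: [0.4829, 0.2049, 0.1355]
tcp_rot: [-3.141, 0.0, 2.407]
contact_force: [0.9, 0.1, -5.3]
gripper_width: 0.0139
grip_force: 45.0
time: 31.2
tcp_pos: [0.483, 0.2049, 0.1801]
tcp_rot: [-3.142, 0.0, 2.407]
contact_force: [-0.8, 0.0, -5.5]
gripper_width: 0.0138
grip_force: 45.0
time: 31.95
tcp_pos: [0.483, 0.2049, 0.1845]
tcp_rot: [-3.141, 0.0, 2.407]
contact_force: [-0.5, -0.3, -5.3]
gripper_width: 0.0134
grip_force: 45.0
```

View pics/g5.png

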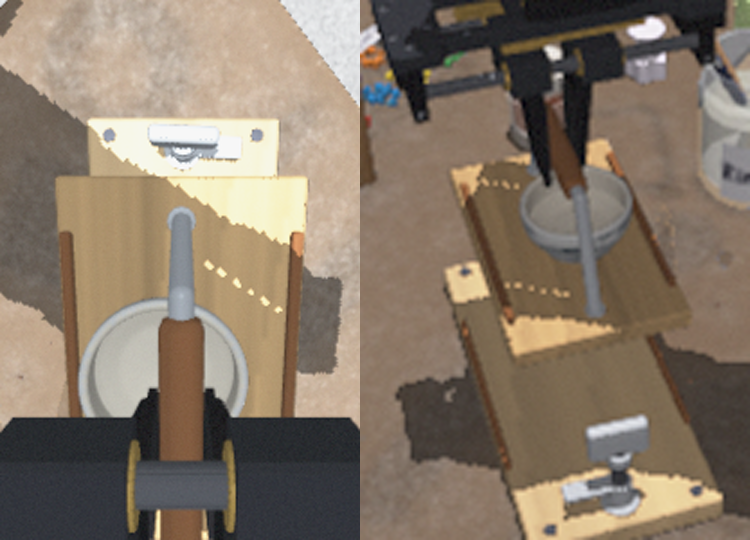

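The tray hangs level about 105 mm up, the bowl stands on it and the nuts are open.

```bash
python3 -c "
from workcell import hand_in
print(hand_in())"
```

```text
the job is handed in; nothing more can be done
None
```

I turned both wing nuts open and handed the job in with the tray held level about 105 mm above its base and the bowl standing on it; the hand-in gave back no verdict.

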